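# Tip a pestle out of a deep pivoting utensil pot

## Robot

A 6-joint arm with a two-finger parallel gripper is mounted at the origin on the work surface. World frame = base frame: x ahead of the robot, y to its left, z up, the work surface at z = 0. Lengths are in m, angles in rad, forces in N, time in s.
With the tool pointing down it reaches from about 0.35 to 0.975 m from the base axis. Payload 4.9 kg.
Tool frame: the origin (TCP) lies on the front face of the gripper's body, between the roots of the fingers; the fingertips stand ctrl.tip_extent ahead of it and the grasp point (between the pads) lies 54 mm ahead of it (ctrl.tip_extent is the distance from the TCP to the fingertips, in m); z points along the fingers, y is the line along which they close (so a half turn about z gives the same grasp; the last joint's range is limited). The gripper opens to 85 mm and grips with 20 to 120 N. Pads are 22 mm wide; open, the fingers measure 114 mm over their backs; the gripper's body (76 mm by 85 mm) begins 54 mm behind the grasp point. The pads swing forward as they close: fully open they stand 13 mm farther back than shut.
Start: joints at [-1.397, 0.053, 1.613, -0, 1.476, -0.119], TCP at [0.18, -0.598, 0.304] pointing down, gripper open.
Joint ranges: [-3.01, 3.01], [-1.01, 2.22], [0.06, 2.58], [-1.02, 4.17], [0.09, 2.62], [-3.14, 3.14]. Speed limits (rad/s): [2.57, 2.57, 3.14, 3.14, 3.14, 3.14].

## Interface

Orientations are given as a rotation vector (axis times angle).
In Python, from station import ctrl gives the robot as it stands.
- The arm moves only by the tool apply_moves, never from a script. Its argument "rows" is one flat list of numbers, 6 for each row, row after row: the shift along the tool's x, y, z normalised to -1 to 1, where 1 is 0.6 m, then the turn, a rotation vector about the tool's x, y, z normalised to -1 to 1, where 1 is 90 degrees. A call has 1 to 20 rows; each row is the pose to reach, as a shift and turn from the pose commanded when the call began, along the tool's axes at that moment; what a row does not reach only later rows make up. A row lasts 1/10 s, in which the tool goes at most 50 mm and 8.59 degrees, less where a joint would pass 70% of its speed; a pose out of reach is approached as far as the arm can. A call with a number of a shift or a turn outside -1 to 1 is refused whole. A call with a gripper value outside its range is refused whole. "grip" is the opening, from 0 (shut) to 1 (fully open), set as the call begins (left out, the last holds). The fingers move at their own pace and stop on an object; "grip_force" is the grip in N (left out, the last holds). Time passes only in rows, so rows that repeat a pose let the fingers close. It gives the time, the measured TCP pose, the force, the opening and the grip force at its end, in the units of the state.
- ctrl.get_obs(): the state, without advancing time (a new reading comes with each control period).
- ctrl.get_image(name): name is "side" or "top"; returns (picture, depth): 480x640x3 uint8, blue, green, red; 480x640 float32, m along the optical axis (not along the pixel's ray), 0 where there is no reading.
- ctrl.camera_model(name): a dict with "mtx" (3x3 intrinsics, pixels), "k1" (the pictures are not rectified: a ray, as slopes to the right and down, at radius r is drawn at 1 + k1 r^2 times it, then the intrinsics apply), "R" (3x3) and "t" (3): a world point X has camera coordinates R X + t. Camera axes: x right, y down, z forward; pixel columns grow to the right and rows downward; lengths in m; the calibration is good to about 2 mm. A picture is of the moment at which its call begins. camera_model takes no time and is no camera call.
- ctrl.finish_job(): hands the job in; it is judged then, once.
The state is a dict: "t": time; "q": joint angles; "dq": joint speeds; "effort": joint torques, N m; "tool_pos": TCP position; "tool_rot": TCP orientation; "contact_force": force on the tool from outside, world axes, zero at the start; "wrist_torque": the same for the moment, N m; "opening": finger opening in m; "grip_force": force on a finger pad.
Only numpy, scipy, OpenCV 4.12 (cv2) and the standard library are available. Lean on these libraries where they do the work, as an engineer would, in place of code of your own. Each camera call takes 0.05 s, during which the arm holds its last target. There are 200 camera calls.

## Task

The pestle has dropped to the bottom of the tall steel pot, too deep to reach. Bring the wooden tray to where the pot's mouth will come down beside the stand's foot, then tip the pot over by pushing it gently past level until the pestle slides out into the tray without landing on the worktop. Ease the pot back upright without letting it swing, leave the tray flat with the pestle lying in it, and leave the mortar, the pepper mill and the jar alone.

Things in the scene. Friction and masses are not known exactly. Their poses are not given: they have to be found in the camera images.
- stand: Fixed dark steel yoke stand. Origin: centre of the underside of its foot, a plate 110 (x) x 120 (y) x 10 mm high lying on the worktop. Two upright arms, 6 mm thick in x, 30 mm wide in y, at x = +-42 mm, reach 180 mm up and carry the pot between them. The pot tips only towards the stand's own -y side, so its mouth comes down just beyond the -y edge of the foot.
- hinge (a point): The pot's pivot: the middle of its hinge axis, 165 mm above the stand's origin, inside the pot on its axis. The hinge axis runs along this point's (and the stand's) x axis. Fixed to the stand.
- pot (a joint): Tilt of the steel pot, rad: 0 = upright (a stop), 1.57 = level, 2.2 = fully over (hard stop, mouth 36 degrees below level). Its foot is weighted: let go, it swings back upright by itself; 1 to 3 N near the rim tips it. How slippery it is inside is not known: the pestle begins to slide out at some tilt between about 1.85 and 2.18.
- pot_rim (a point): Centre of the pot's mouth, in the plane of the rim; moves with the pot; z points out of the mouth along the pot's axis. The pot is a straight round tube, 58 mm outside, 50 mm inside, 205 mm long, rim 100 mm from the hinge; upright, its underside is 60 mm, its inner floor 72 mm and its rim 265 mm above the worktop.
- pestle: Loose wooden pestle, 90 mm long, 60 g, round: head 28 mm across at the bottom end, waist 16 mm, 22 mm knob at the top. Origin: centre of the head's flat end; z runs along the pestle to the knob end. It starts standing on its head on the pot's inner floor, its top 103 mm below the rim.
- tray: Loose light wooden tray, 180 (x) x 200 (y) mm outside, 35 mm high, walls and floor 8 mm thick, about 0.4 kg. Origin: centre of its underside. It lies flat on the worktop on the stand's tipping side, some way off and turned. Set square with its +y edge against the middle of the foot's -y edge, its origin is 160 mm from the stand's.
- mortar: Bystander: pale stone bowl, 100 mm across, 70 mm high, standing on the worktop. Origin: centre of its underside.
- mill: Bystander: dark wooden pepper mill, 54 mm across, 163 mm high. Origin: centre of its underside.
- jar: Bystander: glass jar with a steel cap, 64 mm across, 90 mm high. Origin: centre of its underside.

How it is judged:
On the way, in this order (a step that is already met when the one before it is completed fails the run):
1. the pot has been tipped past level with the pestle still in it (value of joint pot above 1.65 rad and distance between pestle and pot_rim above 0.02 m), for 0.05 s.
2. the pestle has slid out into the tray (z of pestle in the frame of tray below 0.04 m and x of pestle in the frame of tray between -0.085 and 0.085 m and y of pestle in the frame of tray between -0.095 and 0.095 m), for 0.2 s.
At the end, for the whole second after the job is handed in: The pestle lies at rest inside the tray's walls, the tray is flat on the worktop (within 3 degrees) and still, and the pot stands upright again (within 0.08 rad) (all of step 2 and angle between pestle's own z axis and vertical above 1 rad and linear speed of pestle below 0.03 m/s and angle between tray's own z axis and vertical below 0.05 rad and height (world z) of tray below 0.005 m and linear speed of tray below 0.02 m/s and value of joint pot below 0.08 rad); the robot touches nothing.
It fails at once if the pestle comes down on the worktop outside the tray (height (world z) of pestle below 0.03 m and not (x of pestle in the frame of tray between -0.085 and 0.085 m and y of pestle in the frame of tray between -0.095 and 0.095 m)).
It fails at once if the pot swings faster than 3.5 rad/s, thrown over or let go instead of eased (velocity of joint pot below -3.5 rad/s or velocity of joint pot above 3.5 rad/s).
It fails at once if the robot pushes the pot or stand with more than 25 N (contact force between any of the arm, the fingers and stand above 25 N).
It fails at once if the mortar, the pepper mill or the jar is moved by more than 20 mm (distance of any of mortar, mill, jar from where it was at the start of the episode above 0.02 m).
It also fails if it takes over 72 s, if anything falls off the work surface, if the arm or the gripper's body presses on something with over 40 N, if the wrist force passes 120 N, or if a joint passes its speed limit or range.

## Working session

There is one attempt and no reset: what is moved stays moved. The work goes in short steps, Python scripts to look and compute and a tool call to move; the robot and the scene stay as the last step left them, time stands still between calls to the robot, and variables do not carry over. Pictures are saved under pics/ and viewed, at most 10 in all, crops included, and the job is handed in when it is done.

Besides the shell and the picture viewer there is one more tool, called after "Request:" by a JSON object that holds its "name" and its "arguments", one argument or row to a line. apply_moves: Moves the arm, as the interface text tells. Its arguments: {"type":"object","properties":{"rows":{"type":"array","items":{"type":"number"}},"grip":{"type":"number"},"grip_force":{"type":"number"}},"required":["rows"]}

```bash
mkdir -p pics; ls
cat > h.py <<'E'
import numpy as np, cv2
from station import ctrl
from scipy.spatial.transform import Rotation as Ro
def cloud(name):
    im,d=ctrl.get_image(name); m=ctrl.camera_model(name); K=np.array(m["mtx"]);k1=m["k1"]
    u,v=np.meshgrid(np.arange(640),np.arange(480))
    xd=(u-K[0,2])/K[0,0]; yd=(v-K[1,2])/K[1,1]; x,y=xd.copy(),yd.copy()
    for _ in range(20):
        s=1+k1*(x*x+y*y); x,y=xd/s,yd/s
    P=np.stack([x*d,y*d,d],-1); W=(P-np.array(m["t"]))@np.array(m["R"])
    W[d==0]=np.nan
    return im,W
def rel(pos,rot=None,o=None):
    "normalised row for going to world pos / rotation from the present pose"
    o=o or ctrl.get_obs(); R=Ro.from_rotvec(o["tool_rot"])
    s=R.inv().apply(np.array(pos)-o["tool_pos"])/.6
    t=np.zeros(3) if rot is None else (R.inv()*rot).as_rotvec()/(np.pi/2)
    return np.round(np.r_[s,t],3)
E
python3 - <<'E'
from h import *
for n in("top","side"):
    im,W=cloud(n); cv2.imwrite(f"pics/{n}0.png",im); np.save(n+"0.npy",W)
    m=ctrl.camera_model(n); print(n,-np.array(m["R"]).T@m["t"])
o=ctrl.get_obs(); print(o["tool_pos"],o["tool_rot"],o["opening"],ctrl.tip_extent,Ro.from_rotvec(o["tool_rot"]).as_matrix().round(3))
E
```

```text
pics
top [0.41838794 0.07863535 1.15116976]
side [0.37719788 1.02662516 0.75955165]
[ 0.18030394 -0.59797874  0.30277508] [-3.10615265e+00 -4.57971004e-01  5.91885008e-05] 0.08514603916428486 0.0726 [[ 0.957  0.289 -0.   ]
 [ 0.289 -0.957  0.002]
 [ 0.    -0.002 -1.   ]]
```

View pics/top0.png

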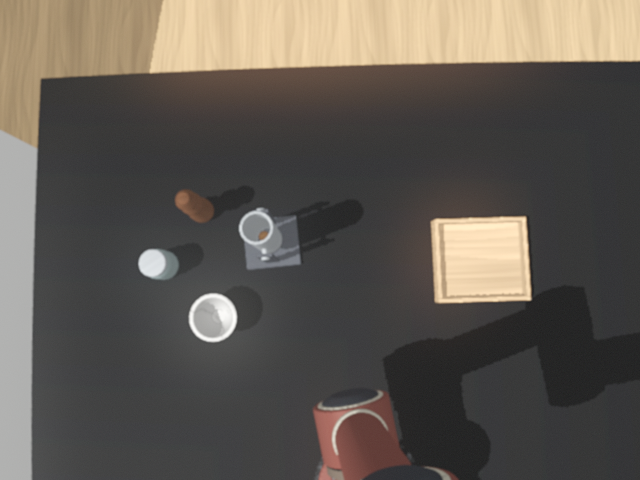

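View pics/side0.png

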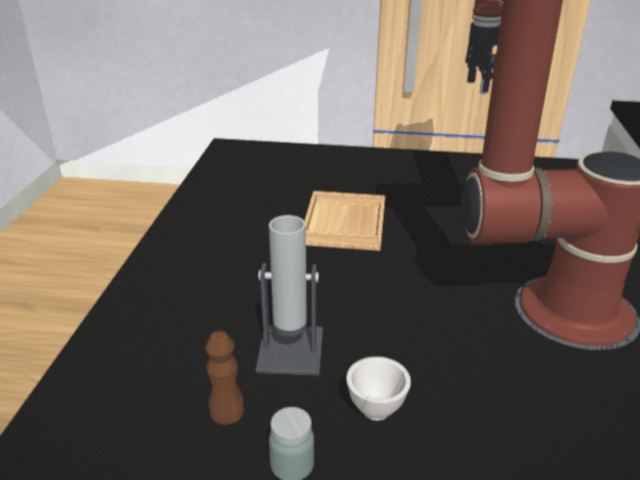

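The top view shows the stand's foot at (245–300, 217–269), the pot's mouth at (257,228), and the tray at (432–530, 217–302). The mill is at (195,207), the jar at (158,264) and the mortar at (213,317). The stand's tipping side faces the tray, along world −y.

Run:
```python
from h import *
W=np.load("top0.npy"); im=cv2.imread("pics/top0.png")
def rect(m,lab):
    p=W[m][:,:2].astype(np.float32); print(lab,len(p),cv2.minAreaRect(p)[0:3], cv2.boxPoints(cv2.minAreaRect(p)).round(3).tolist(), np.nanmedian(W[m][:,2]))
u,v=np.meshgrid(np.arange(640),np.arange(480))
z=W[...,2]
t=(u>415)&(u<545)&(v>205)&(v<315)
m=(t&(z>.025)&(z<.045)).astype(np.uint8); m=cv2.morphologyEx(m,cv2.MORPH_OPEN,np.ones((2,2)))>0
rect(m,"traytop")
f=(u>238)&(u<305)&(v>205)&(v<280)
m=(f&(z>.004)&(z<.016)).astype(np.uint8); m=cv2.morphologyEx(m,cv2.MORPH_OPEN,np.ones((3,3)))>0
rect(m,"foot")
m=f&(z>.255)&(z<.275);m|=(u>225)&(u<285)&(v>200)&(v<260)&(z>.257)&(z<.275); rect(m,"rim"); print(cv2.minEnclosingCircle(W[m][:,:2].astype(np.float32)))
for n,b,zz in(("mortar",(180,245,285,350),.06),("jar",(130,185,240,290),.08),("mill",(165,220,180,230),.02)):
    m=(u>b[0])&(u<b[1])&(v>b[2])&(v<b[3])&(z>zz); print(n,cv2.minEnclosingCircle(W[m][:,:2].astype(np.float32)),np.nanmax(z[m]))
S=np.load("side0.npy")
for n,(a,b) in dict(pivL=(262,275),pivR=(316,277),rimc=(288,222),footFL=(258,371),footFR=(321,372),footBR=(322,328)).items(): print(n,S[b,a].round(3))
# floor corners in colour via top pixel at z=.01
for n,(a,b) in dict(c1=(249,268),c2=(300,264),c3=(297,217)).items(): print(n,W[b-1,a-1].round(3))
```

```text
traytop 1425 ((0.48140913248062134, -0.2720898389816284), (0.18376150727272034, 0.21484801173210144), 1.327478051185608) [[0.3869999945163727, -0.16699999570846558], [0.3919999897480011, -0.38199999928474426], [0.5759999752044678, -0.37700000405311584], [0.5709999799728394, -0.16300000250339508]] 0.03455732812004401
foot 1389 ((0.5372472405433655, 0.19450345635414124), (0.11026734113693237, 0.12023432552814484), 4.499847412109375) [[0.4779999852180481, 0.25], [0.4869999885559082, 0.12999999523162842], [0.597000002861023, 0.13899999856948853], [0.5870000123977661, 0.2590000033378601]] 0.010519117373365772
rim 277 ((0.5368034839630127, 0.19444540143013), (0.05706511437892914, 0.05602163448929787), 89.91262817382812) [[0.5090000033378601, 0.16599999368190765], [0.5649999976158142, 0.16599999368190765], [0.5649999976158142, 0.22300000488758087], [0.5090000033378601, 0.22300000488758087]] 0.2648295759922849
((0.5367422103881836, 0.1946573257446289), 0.029048947617411613)
mortar ((0.37597429752349854, 0.314981609582901), 0.050284918397665024) 0.07699252310073024
jar ((0.4922260046005249, 0.4363343119621277), 0.029356375336647034) 0.0975357598708114
mill ((0.611996054649353, 0.3517290949821472), 0.026931755244731903) 0.16650480101185466
pivL [0.578 0.216 0.176]
pivR [0.492 0.197 0.167]
rimc [0.541 0.174 0.255]
footFL [0.584 0.259 0.003]
footFR [0.476 0.244 0.001]
footBR [0.489 0.135 0.008]
c1 [0.482 0.247 0.014]
c2 [0.488 0.134 0.011]
c3 [ 0.595  0.139 -0.001]
```

Run:
```python
import cv2
im=cv2.imread("pics/top0.png"); a=cv2.resize(im[195:285,220:320],None,fx=6,fy=6,interpolation=2); cv2.imwrite("pics/c1.png",cv2.convertScaleAbs(a,alpha=1.8,beta=20))
```

```text
(no output)
```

View pics/c1.png

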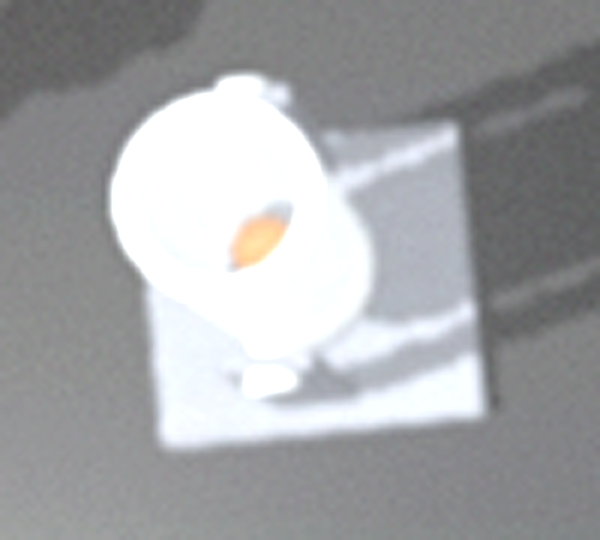

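The enlarged crop shows the foot square-on, with its −y edge running from (457,125) to (485,412), and the pestle's knob inside the pot at (260,240). The stand is at about (0.537, 0.1945) with yaw +4.5°. The foot and rim sizes match the given ones. Next I refine the tray.

```bash
cat >> h.py <<'E'
def tray(W,c,im=None):
    z=W[...,2]; near=np.hypot(W[...,0]-c[0],W[...,1]-c[1])<.17
    p=W[near&(z>.028)&(z<.042)][:,:2]
    from scipy.optimize import minimize
    def cost(q):
        a=q[2]; d=p-q[:2]; x=abs(d@[np.cos(a),np.sin(a)])/1; y=abs(d@[-np.sin(a),np.cos(a)])
        # distance to the wall centreline rectangle 172 x 192
        dx=abs(x-.086);dy=abs(y-.096)
        e=np.minimum(np.where(y<.104,dx,1),np.where(x<.094,dy,1)); return np.minimum(e,.012).sum()
    best=min((minimize(cost,[c[0],c[1],a],method="Nelder-Mead",options=dict(xatol=1e-4,fatol=1e-5,initial_simplex=[[c[0],c[1],a],[c[0]+.02,c[1],a],[c[0],c[1]+.02,a],[c[0],c[1],a+.1]])) for a in np.radians([-20,-10,0,10,20])),key=lambda r:r.fun)
    return best.x,best.fun/len(p),len(p)
def face(yaw): # tool pointing down, closing line along -y of a frame turned by yaw
    return Ro.from_matrix(np.array([[np.cos(yaw),np.sin(yaw),0],[np.sin(yaw),-np.cos(yaw),0],[0,0,-1]]))
E
python3 - <<'E'
from h import *
W=np.load("top0.npy"); (x,y,a),e,n=tray(W,(.48,-.27)); print(x,y,np.degrees(a),e,n)
print(W[300:304,480].round(3).tolist(),W[260,526:534].round(3).tolist())
R=face(a); g=np.array([x,y])+.096*np.array([np.sin(a),-np.cos(a)])
print("grasp",g); print(rel([*g,.25],R),rel([*g,.0986],R))
E
```

```text
0.48355028263933636 -0.26225277297978566 -0.045419595134662996 0.0021302594756160737 1368
[[0.396, -0.255, 0.034], [0.393, -0.264, 0.002], [0.391, -0.265, -0.0], [0.389, -0.265, -0.001]] [[0.479, -0.359, 0.036], [0.479, -0.361, 0.037], [0.481, -0.379, -0.002], [0.481, -0.38, 0.001], [0.481, -0.384, -0.003], [0.481, -0.385, 0.001], [0.481, -0.387, -0.0], [0.48, -0.389, 0.001]]
grasp [ 0.48347418 -0.35825274]
[ 0.599 -0.237  0.089 -0.001  0.     0.187] [ 0.599 -0.236  0.341 -0.001  0.     0.187]
```

Request:
{"name": "apply_moves", "arguments": {
  "rows": [0.599,-0.237,0.089,-0.001,0,0.187,0.599,-0.237,0.089,-0.001,0,0.187,0.599,-0.237,0.089,-0.001,0,0.187,0.599,-0.237,0.089,-0.001,0,0.187,0.599,-0.237,0.089,-0.001,0,0.187,0.599,-0.237,0.089,-0.001,0,0.187,0.599,-0.237,0.089,-0.001,0,0.187,0.599,-0.237,0.089,-0.001,0,0.187,0.599,-0.237,0.089,-0.001,0,0.187,0.599,-0.237,0.2,-0.001,0,0.187,0.599,-0.237,0.25,-0.001,0,0.187,0.599,-0.237,0.29,-0.001,0,0.187,0.599,-0.237,0.32,-0.001,0,0.187,0.599,-0.237,0.34,-0.001,0,0.187,0.599,-0.237,0.34,-0.001,0,0.187]
}}

```text
t: 1.6
tool_pos: [0.4821, -0.3581, 0.0978]
tool_rot: [-3.141, 0.003, 0.004]
contact_force: [-0.2, -0.6, -0.4]
opening: 0.0855
grip_force: 0.0
```

Request:
{"name": "apply_moves", "arguments": {
  "rows": [0,0,0,0,0,0,0,0,0,0,0,0,0,0,0,0,0,0,0,0,0,0,0,0,0,0,0,0,0,0,0,0,0,0,0,0],
  "grip": 0,
  "grip_force": 40
}}

```text
t: 2.2
tool_pos: [0.4837, -0.3585, 0.1005]
tool_rot: [3.14, -0.001, 0.001]
contact_force: [-1.0, 1.5, 2.4]
opening: 0.0064
grip_force: 41.3
```

Run:
```python
from h import *
o=ctrl.get_obs(); print(o,ctrl.tip_extent)
im,W=cloud("side"); cv2.imwrite("pics/s1.png",cv2.resize(im[140:300,260:480],None,fx=3,fy=3))
im,W=cloud("top"); print(tray(W,(.4835,-.262)))
```

```text
{'t': 2.2, 'q': array([-7.61151074e-01,  2.05991345e-01,  1.80794272e+00, -7.98391525e-04,
        1.12597693e+00,  8.10726967e-01]), 'dq': array([-0.0005261 , -0.00026856,  0.00014204, -0.00151198,  0.00284052,
       -0.0001554 ]), 'effort': array([ -0.5525654 , -39.01416063, -30.77640653,  -0.12491862,
        -0.30585296,   0.06150855]), 'tool_pos': array([ 0.48370626, -0.35852601,  0.10051866]), 'tool_rot': array([ 3.13991066e+00, -1.15984642e-03,  1.13225011e-03]), 'contact_force': array([-1.00412084,  1.49870002,  2.36485386]), 'wrist_torque': array([0.19135492, 0.0368793 , 0.04781169]), 'grip_force': 41.325827836990356, 'opening': 0.006439536508295265} 0.0726
(array([ 4.83570804e-01, -2.62418684e-01, -3.31318447e-04]), np.float64(0.0021319602006675035), 1157)
```

View pics/s1.png

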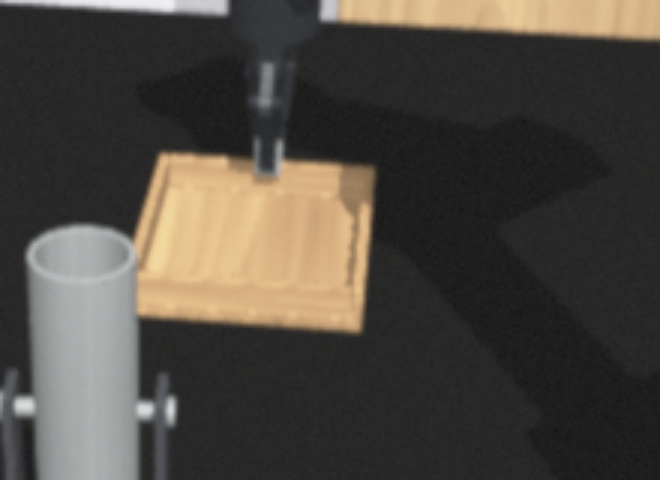

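The fingers hold the tray's −y wall at (265,165) in the crop. Now I drag it flat to the foot.

Request:
{"name": "apply_moves", "arguments": {
  "rows": [0.004,-0.015,0,0,0,0,0.012,-0.045,0,0,0,-0.005,0.02,-0.08,0,0,0,-0.008,0.03,-0.12,0,0,0,-0.012,0.04,-0.16,0,0,0,-0.016,0.05,-0.2,0,0,0,-0.02,0.06,-0.24,0,0,0,-0.025,0.07,-0.28,0,0,0,-0.03,0.08,-0.32,0,0,0,-0.034,0.09,-0.36,0,0,0,-0.038,0.1,-0.4,0,0,0,-0.042,0.108,-0.43,0,0,0,-0.046,0.115,-0.455,0,0,0,-0.05,0.12,-0.472,0,0,0,-0.05,0.122,-0.482,0,0,0,-0.05,0.123,-0.484,0,0,0,-0.05,0.123,-0.484,0,0,0,-0.05]
}}

```text
t: 4.0
tool_pos: [0.5578, -0.0683, 0.1005]
tool_rot: [3.135, 0.124, 0.001]
contact_force: [-2.4, -4.3, 6.7]
opening: 0.0067
grip_force: 41.7
```

Run:
```python
from h import *
im,W=cloud("top"); (x,y,a),e,n=tray(W,(.55,.032)); print(x,y,np.degrees(a),e,n)
d=np.array([x-.537,y-.1945]); A=np.radians(4.5); print("in stand",d@[np.cos(A),np.sin(A)],d@[-np.sin(A),np.cos(A)])
cv2.imwrite("pics/t2.png",im)
```

```text
0.5503852578318362 0.024915129922174564 5.249479171446154 0.0021962869124854513 873
in stand 3.851999361435552e-05 -0.17011229174503456
```

View pics/t2.png

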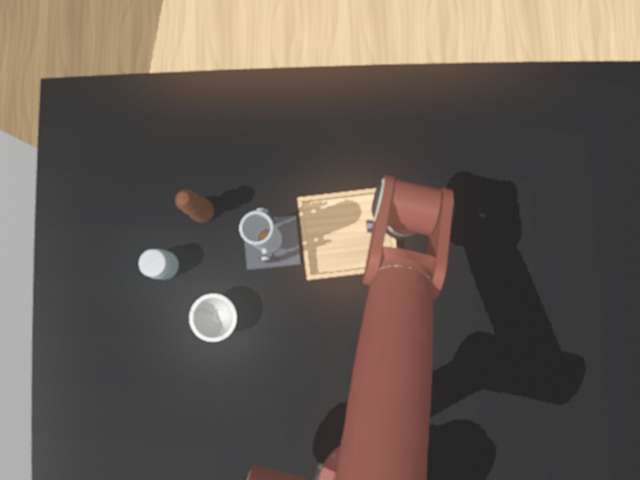

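The tray is square to the foot, but its edge at pixel x≈300 leaves a gap of about 5 mm. I nudge it closer, release and lift.

Request:
{"name": "apply_moves", "arguments": {
  "rows": [0,-0.004,0,0,0,0,0,-0.008,0,0,0,0,0,-0.01,0,0,0,0,0,-0.01,0,0,0,0]
}}

```text
t: 4.45
tool_pos: [0.5577, -0.0627, 0.1005]
tool_rot: [3.135, 0.123, 0.003]
contact_force: [0.4, -4.8, 5.2]
opening: 0.0067
grip_force: 41.5
```

Request:
{"name": "apply_moves", "arguments": {
  "rows": [0,0,0,0,0,0,0,0,0,0,0,0,0,0,0,0,0,0,0,0,0,0,0,0,0,0,-0.03,0,0,0,0,0,-0.1,0,0,0,0,0,-0.2,0,0,0,0,0,-0.3,0,0,0,0,0,-0.4,0,0,0,0,0,-0.5,0,0,0,0,0,-0.5,0,0,0],
  "grip": 0.25
}}

```text
t: 5.55
tool_pos: [0.557, -0.0615, 0.403]
tool_rot: [3.137, 0.122, 0.005]
contact_force: [0.7, -0.3, 0.9]
opening: 0.0215
grip_force: 0.0
```

Request:
{"name": "apply_moves", "arguments": {
  "rows": [0,0,0,0,0,0,0,0,0,0,0,0],
  "grip": 0
}}

```text
t: 5.75
tool_pos: [0.5572, -0.0616, 0.4007]
tool_rot: [3.137, 0.122, 0.004]
contact_force: [-0.8, -0.2, -1.1]
opening: 0.0002
grip_force: 0.0
```

```bash
cat >> h.py <<'E'
A=np.radians(4.5); C=np.array([.537,.1945]); TIP=.0726
def stand2tcp(y,ztip,x=0): # stand coords of tip centre -> TCP world
    return np.r_[C+x*np.array([np.cos(A),np.sin(A)])+y*np.array([-np.sin(A),np.cos(A)]),ztip+TIP]
def tip(th,s=.075,w=.0145,r=.029):
    c,sn=np.cos(th),np.sin(th); Y=-s*sn+(r+w)*c
    if th<1e-3: return Y,.165+s
    sp=(r*c-Y+w*np.sign(c))/sn
    return Y,.165+sp*c+r*sn
E
python3 - <<'E'
from h import *
im,W=cloud("top"); (x,y,a),e,n=tray(W,(.55,.032)); print(x,y,np.degrees(a),e,n)
d=np.array([x-.537,y-.1945]); print("in stand",d@[np.cos(A),np.sin(A)],d@[-np.sin(A),np.cos(A)])
o=ctrl.get_obs(); print(o["tool_pos"],o["q"],o["opening"])
R=face(A)
print(rel([*stand2tcp(.06,0)[:2],o["tool_pos"][2]],R),rel(stand2tcp(.06,.24),R))
E
```

```text
0.5510569750145512 0.030683592686277465 4.943162607302605 0.0021798588612510854 922
in stand 0.0011607548686405503 -0.16441431354924696
[ 0.55675598 -0.06156206  0.3984772 ] [-2.42501581e-01 -1.40058811e-01  1.64417236e+00 -1.28846696e-03
  1.63818875e+00  1.25057585e+00] -0.00048318165675391206
[ 0.    -0.528 -0.001  0.001  0.001 -0.001] [ 0.    -0.528  0.143  0.001  0.001 -0.001]
```

Request:
{"name": "apply_moves", "arguments": {
  "rows": [0,-0.08,0,0,0,0,0,-0.16,0,0,0,0,0,-0.24,0,0,0,0,0,-0.32,0,0,0,0,0,-0.4,0,0,0,0,0,-0.47,0,0,0,0,0,-0.51,0,0,0,0,0,-0.528,0,0,0,0,0,-0.528,0,0,0,0,0,-0.528,0.06,0,0,0,0,-0.528,0.11,0,0,0,0,-0.528,0.138,0,0,0,0,-0.528,0.143,0,0,0,0,-0.528,0.143,0,0,0]
}}

```text
t: 7.2
tool_pos: [0.5327, 0.2532, 0.3131]
tool_rot: [3.137, 0.12, -0.001]
contact_force: [0.1, -0.3, 0.0]
opening: 0.0
grip_force: 0.0
```

Run:
```python
from h import *
im,W=cloud("side"); cv2.imwrite("pics/s3.png",cv2.resize(im[60:420,180:480],None,fx=1.6,fy=1.6))
o=ctrl.get_obs();print(o["tool_pos"],o["contact_force"])
p0=stand2tcp(.06,.24); print(rel(p0,face(A)))
R=face(A)
for th in [0,.05]+list(np.arange(.1,2.21,.1)): print(round(th,2),np.round(R.inv().apply(stand2tcp(*tip(th))-p0)/.6,3))
```

```text
[0.53307991 0.25354909 0.31444645] [ 0.1582802  -0.52499985  0.61647728]
[-0.001 -0.001  0.003  0.001 -0.001 -0.001]
0 [0.    0.028 0.   ]
0.05 [ 0.     0.034 -0.003]
0.1 [ 0.     0.04  -0.005]
0.2 [ 0.     0.054 -0.009]
0.3 [ 0.     0.068 -0.012]
0.4 [ 0.     0.082 -0.013]
0.5 [-0.     0.096 -0.013]
0.6 [-0.     0.111 -0.012]
0.7 [-0.     0.125 -0.008]
0.8 [-0.     0.139 -0.004]
0.9 [-0.     0.153  0.002]
1.0 [0.    0.166 0.01 ]
1.1 [0.    0.179 0.019]
1.2 [-0.     0.19   0.029]
1.3 [-0.     0.201  0.04 ]
1.4 [-0.     0.211  0.053]
1.5 [0.    0.22  0.066]
1.6 [0.    0.227 0.08 ]
1.7 [-0.     0.233  0.09 ]
1.8 [0.    0.238 0.102]
1.9 [-0.     0.242  0.114]
2.0 [-0.     0.244  0.127]
2.1 [0.    0.245 0.139]
2.2 [-0.     0.244  0.152]
```

View pics/s3.png

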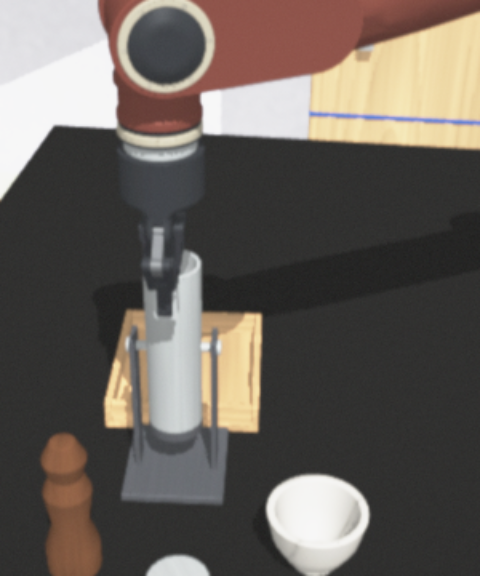

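The fingers stand just behind the pot's rim, at (165,300) in the crop, and centred. Now I tip it.

Request:
{"name": "apply_moves", "arguments": {
  "rows": [0,0.01,0.002,0,0,0,0,0.02,0.002,0,0,0,0,0.028,0,0,0,0,0,0.034,-0.002,0,0,0,0,0.04,-0.005,0,0,0,0,0.047,-0.007,0,0,0,0,0.054,-0.009,0,0,0,0,0.061,-0.011,0,0,0,0,0.068,-0.012,0,0,0,0,0.075,-0.013,0,0,0,0,0.082,-0.013,0,0,0,0,0.089,-0.013,0,0,0,0,0.096,-0.013,0,0,0,0,0.104,-0.013,0,0,0,0,0.111,-0.012,0,0,0,0,0.118,-0.01,0,0,0,0,0.125,-0.008,0,0,0,0,0.132,-0.006,0,0,0,0,0.139,-0.004,0,0,0]
}}

```text
t: 9.15
tool_pos: [0.539, 0.1707, 0.3157]
tool_rot: [3.138, 0.122, 0.001]
contact_force: [0.1, 1.3, 0.1]
opening: 0.0
grip_force: 1.1
```

```bash
cat >> h.py <<'E'
def tilt(W,dbg=False):
    "pot axis tilt from a side cloud: points within the stand's plane near the hinge"
    d=W[...,:2]-C; xs=d@[np.cos(A),np.sin(A)]; ys=d@[-np.sin(A),np.cos(A)]; zs=W[...,2]-.165
    best=None
    P=np.stack([xs,ys,zs],-1)[(abs(xs)<.031)&(np.hypot(ys,zs)<.125)&(zs>-.13)&(W[...,2]>.02)]
    e=[]
    T=np.arange(0,2.3,.01)
    for th in T:
        ax=P[:,1]*-np.sin(th)+P[:,2]*np.cos(th); n=P[:,1]*np.cos(th)+P[:,2]*np.sin(th)
        r=np.hypot(P[:,0],n); e.append(((abs(r-.029)<.003)&(ax>-.105)&(ax<.1)).sum())
    return T[np.argmax(e)],max(e),len(P)
E
python3 - <<'E'
from h import *
for n in("side","top"):
    im,W=cloud(n); print(n,tilt(W))
o=ctrl.get_obs();print(o["tool_pos"],o["contact_force"])
p=stand2tcp(*tip(.8)); print(rel(p,face(A)))
E
```

```text
side (np.float64(0.75), np.int64(3680), 4411)
top (np.float64(0.74), np.int64(842), 896)
[0.53897133 0.17035919 0.31552428] [0.10889856 2.28300961 0.04860003]
[-0.    -0.001  0.001  0.001 -0.    -0.001]
```

The measured tilt is 0.75 rad with 1–2 N of contact force. Continuing to about 1.75.

Request:
{"name": "apply_moves", "arguments": {
  "rows": [0,0.007,0.003,0,0,0,0,0.014,0.006,0,0,0,0,0.021,0.01,0,0,0,0,0.027,0.014,0,0,0,0,0.034,0.018,0,0,0,0,0.04,0.023,0,0,0,0,0.046,0.028,0,0,0,0,0.051,0.033,0,0,0,0,0.057,0.038,0,0,0,0,0.062,0.044,0,0,0,0,0.067,0.05,0,0,0,0,0.072,0.057,0,0,0,0,0.076,0.063,0,0,0,0,0.081,0.07,0,0,0,0,0.084,0.077,0,0,0,0,0.088,0.084,0,0,0,0,0.091,0.089,0,0,0,0,0.094,0.094,0,0,0,0,0.097,0.1,0,0,0,0,0.097,0.1,0,0,0]
}}

```text
t: 11.25
tool_pos: [0.5435, 0.1123, 0.2552]
tool_rot: [3.137, 0.121, 0.0]
contact_force: [0.7, 1.3, 2.9]
opening: -0.0
grip_force: 1.7
```

Run:
```python
from h import *
for n in("side","top"):
    im,W=cloud(n); print(n,tilt(W)); cv2.imwrite(f"pics/{n}4.png",im[100:440,200:480])
o=ctrl.get_obs();print(o["tool_pos"],o["contact_force"])
p=stand2tcp(*tip(1.75)); print(rel(p,face(A)))
```

```text
side (np.float64(1.72), np.int64(1736), 3526)
top (np.float64(1.72), np.int64(1739), 1821)
[0.54351505 0.11248496 0.25583592] [0.55616581 0.58717528 3.26739248]
[-0.    -0.001  0.002  0.001 -0.    -0.001]
```

View pics/side4.png

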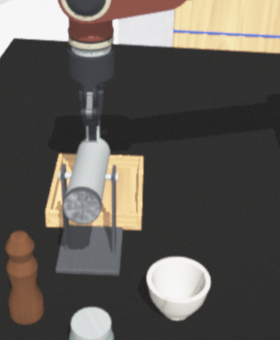

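The pot is past level at 1.72 rad, with its underside at (83,205) in the crop and the pestle still inside. Now I go on slowly.

Request:
{"name": "apply_moves", "arguments": {
  "rows": [0,0.001,0.002,0,0,0,0,0.001,0.005,0,0,0,0,0.002,0.007,0,0,0,0,0.003,0.009,0,0,0,0,0.003,0.011,0,0,0,0,0.004,0.013,0,0,0,0,0.005,0.015,0,0,0,0,0.005,0.016,0,0,0,0,0.006,0.018,0,0,0,0,0.006,0.02,0,0,0,0,0.006,0.02,0,0,0,0,0.006,0.02,0,0,0,0,0.006,0.02,0,0,0]
}}

```text
t: 12.65
tool_pos: [0.5437, 0.1091, 0.2438]
tool_rot: [3.138, 0.122, 0.0]
contact_force: [0.1, 1.5, 3.7]
opening: 0.0002
grip_force: 1.6
```

```bash
cat >> h.py <<'E'
def inside(W,im):
    "top view: points in the tray interior standing above its floor, away from the pot/gripper"
    c=C+.164*np.array([np.sin(A),-np.cos(A)]); d=W[...,:2]-c
    x=d@[np.cos(A),np.sin(A)]; y=d@[-np.sin(A),np.cos(A)]; m=(abs(x)<.078)&(abs(y)<.088)&(W[...,2]>.016)&(W[...,2]<.07)
    return m.sum(), (np.median(x[m]),np.median(y[m]),np.max(W[...,2][m])) if m.any() else None
E
cat > look.py <<'E'
from h import *
im,W=cloud("top"); print(tilt(W),inside(W,im))
im,W=cloud("side"); print(tilt(W),inside(W,im)); cv2.imwrite("pics/last.png",cv2.resize(im[140:330,200:400],None,fx=3,fy=3))
o=ctrl.get_obs();print(o["t"],o["tool_pos"],o["contact_force"])
E
python3 look.py
```

```text
(np.float64(1.86), np.int64(1748), 1897) (np.int64(1), (np.float64(0.03295529971861688), np.float64(-0.017460032721435977), np.float64(0.01633894640330363)))
(np.float64(1.86), np.int64(1254), 3186) (np.int64(51), (np.float64(-0.02526819255051921), np.float64(-0.08715653387033201), np.float64(0.037267715607142086)))
12.75 [0.54372452 0.10907448 0.24382648] [0.06874674 0.62326678 3.36587326]
```

Request:
{"name": "apply_moves", "arguments": {
  "rows": [0,0.001,0.002,0,0,0,0,0.001,0.004,0,0,0,0,0.001,0.006,0,0,0,0,0.002,0.008,0,0,0,0,0.002,0.01,0,0,0,0,0.002,0.012,0,0,0,0,0.002,0.012,0,0,0,0,0.002,0.012,0,0,0,0,0.002,0.012,0,0,0,0,0.002,0.012,0,0,0]
}}

```text
t: 13.75
tool_pos: [0.5438, 0.1079, 0.2366]
tool_rot: [3.138, 0.122, 0.0]
contact_force: [-0.1, 1.3, 3.9]
opening: -0.0
grip_force: 1.5
```

```bash
python3 look.py
```

```text
(np.float64(1.94), np.int64(1742), 1936) (np.int64(1), (np.float64(0.05900526766052802), np.float64(-0.06954855957851372), np.float64(0.016068331609771915)))
(np.float64(1.94), np.int64(916), 2962) (np.int64(76), (np.float64(-0.01682139102835984), np.float64(-0.086926078891787), np.float64(0.036933967613717894)))
13.85 [0.54380544 0.10788098 0.236588  ] [0.07416103 0.10551962 3.0637127 ]
```

Request:
{"name": "apply_moves", "arguments": {
  "rows": [0,0,0.002,0,0,0,0,0,0.004,0,0,0,0,0,0.006,0,0,0,0,0.001,0.008,0,0,0,0,0.001,0.01,0,0,0,0,0.001,0.012,0,0,0,0,0.001,0.012,0,0,0,0,0.001,0.012,0,0,0,0,0.001,0.012,0,0,0,0,0.001,0.012,0,0,0]
}}

```text
t: 14.85
tool_pos: [0.5439, 0.1072, 0.2294]
tool_rot: [3.138, 0.122, 0.0]
contact_force: [0.0, 0.0, 4.1]
opening: -0.0002
grip_force: 1.4
```

```bash
python3 look.py
```

```text
(np.float64(2.02), np.int64(1692), 1945) (np.int64(1), (np.float64(-0.00437021410889298), np.float64(-0.03104977800565724), np.float64(0.016312245620511055)))
(np.float64(2.0300000000000002), np.int64(636), 2756) (np.int64(71), (np.float64(-0.021200922329416567), np.float64(-0.08682711555860292), np.float64(0.03740003365776703)))
14.95 [0.54385786 0.10728703 0.22943063] [-0.48260109  0.31936362  3.05321216]
```

Request:
{"name": "apply_moves", "arguments": {
  "rows": [0,0,0.002,0,0,0,0,0,0.003,0,0,0,0,0,0.005,0,0,0,0,0,0.006,0,0,0,0,0,0.008,0,0,0,0,0,0.008,0,0,0,0,0,0.008,0,0,0,0,0,0.008,0,0,0,0,0,0.008,0,0,0,0,0,0.008,0,0,0]
}}

```text
t: 15.95
tool_pos: [0.5439, 0.1072, 0.2246]
tool_rot: [3.138, 0.122, 0.0]
contact_force: [-0.4, -0.1, 3.4]
opening: -0.0001
grip_force: 1.4
```

```bash
python3 look.py
```

```text
(np.float64(2.08), np.int64(1663), 1963) (np.int64(2), (np.float64(0.0458539397957168), np.float64(-0.04451434887247892), np.float64(0.016719507653454608)))
(np.float64(2.08), np.int64(458), 2611) (np.int64(78), (np.float64(0.03942852901438699), np.float64(-0.08711284106471837), np.float64(0.03670609687615244)))
16.05 [0.54386322 0.10728262 0.22461243] [-0.12901177 -0.55650257  1.74863002]
```

Request:
{"name": "apply_moves", "arguments": {
  "rows": [0,0,0,0,0,0,0,0,0,0,0,0,0,0,0,0,0,0,0,0,0,0,0,0,0,0,0,0,0,0]
}}

```text
t: 16.55
tool_pos: [0.5439, 0.1073, 0.2246]
tool_rot: [3.138, 0.122, 0.0]
contact_force: [-0.1, 0.8, 2.7]
opening: 0.0004
grip_force: 1.4
```

```bash
python3 look.py
```

```text
(np.float64(2.08), np.int64(1665), 1961) (np.int64(1), (np.float64(-0.027020687598386803), np.float64(0.04906925858695716), np.float64(0.016119987224308043)))
(np.float64(2.08), np.int64(478), 2607) (np.int64(63), (np.float64(-0.01470994832708598), np.float64(-0.08702564903973646), np.float64(0.03769110175169025)))
16.65 [0.54389171 0.10728023 0.22464526] [ 0.2981162  -0.28764783  3.60227949]
```

Still inside (noise only). A little further, in fine steps.

Request:
{"name": "apply_moves", "arguments": {
  "rows": [0,0,0.001,0,0,0,0,0,0.002,0,0,0,0,0,0.003,0,0,0,0,0,0.004,0,0,0,0,0,0.005,0,0,0,0,0,0.006,0,0,0,0,0,0.006,0,0,0,0,0,0.006,0,0,0,0,0,0.006,0,0,0,0,0,0.006,0,0,0,0,0,0.006,0,0,0]
}}

```text
t: 17.75
tool_pos: [0.5438, 0.1073, 0.2209]
tool_rot: [3.138, 0.122, 0.0]
contact_force: [0.2, -0.4, 2.0]
opening: 0.0
grip_force: 1.2
```

```bash
python3 look.py
```

```text
(np.float64(2.12), np.int64(1633), 1950) (np.int64(1), (np.float64(-0.029754994641402396), np.float64(0.04493038923701634), np.float64(0.016907240885112237)))
(np.float64(2.12), np.int64(366), 2526) (np.int64(79), (np.float64(-0.010664177183756224), np.float64(-0.08699768391989099), np.float64(0.036936584158582614)))
17.85 [0.54385089 0.10726227 0.22093351] [0.46308764 0.69736555 3.087522  ]
```

Request:
{"name": "apply_moves", "arguments": {
  "rows": [0,0,0.001,0,0,0,0,0,0.002,0,0,0,0,0,0.003,0,0,0,0,0,0.004,0,0,0,0,0,0.005,0,0,0,0,0,0.005,0,0,0,0,0,0.005,0,0,0,0,0,0.005,0,0,0,0,0,0.005,0,0,0,0,0,0.005,0,0,0,0,0,0.005,0,0,0]
}}

```text
t: 18.95
tool_pos: [0.5439, 0.1073, 0.218]
tool_rot: [3.138, 0.122, 0.0]
contact_force: [0.5, 0.6, 3.4]
opening: 0.0003
grip_force: 1.2
```

```bash
python3 look.py
```

```text
(np.float64(2.15), np.int64(1615), 1949) (np.int64(275), (np.float64(0.001783876154762597), np.float64(-0.024589310724608168), np.float64(0.04089625958682333)))
(np.float64(2.15), np.int64(297), 2512) (np.int64(173), (np.float64(-0.0005990518324246151), np.float64(-0.08403655910681089), np.float64(0.036672815677527594)))
19.05 [0.54386663 0.1072754  0.21801506] [-0.89329281 -0.11022837  2.83460296]
```

Run:
```python
from h import *
im,W=cloud("top"); print(inside(W,im)); cv2.imwrite("pics/t5.png",cv2.resize(im[170:300,230:430],None,fx=4,fy=4))
```

```text
(np.int64(277), (np.float64(0.0016767399249594196), np.float64(-0.024650075439111404), np.float64(0.04095701590412494)))
```

View pics/t5.png

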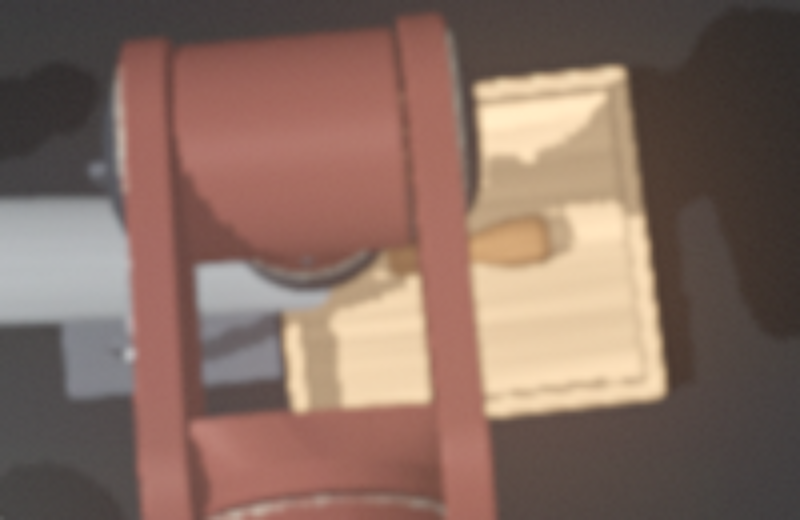

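The pestle lies wholly in the tray, from (390,260) to (550,240) in the crop. Now I ease the pot back along the same arc.

Request:
{"name": "apply_moves", "arguments": {
  "rows": [0,0,-0.004,0,0,0,0,0,-0.01,0,0,0,0,0,-0.018,0,0,0,0,0,-0.026,0,0,0,0,-0.001,-0.032,0,0,0,0,-0.002,-0.039,0,0,0,0,-0.003,-0.045,0,0,0,0,-0.005,-0.051,0,0,0,0,-0.007,-0.057,0,0,0,0,-0.009,-0.063,0,0,0,0,-0.012,-0.069,0,0,0,0,-0.015,-0.074,0,0,0,0,-0.018,-0.079,0,0,0,0,-0.021,-0.086,0,0,0,0,-0.025,-0.093,0,0,0,0,-0.03,-0.1,0,0,0,0,-0.034,-0.106,0,0,0,0,-0.039,-0.113,0,0,0,0,-0.044,-0.119,0,0,0]
}}

```text
t: 21.0
tool_pos: [0.5417, 0.1342, 0.2898]
tool_rot: [3.138, 0.122, 0.0]
contact_force: [0.5, -0.7, 4.8]
opening: 0.0001
grip_force: 2.0
```

```bash
python3 look.py
python3 - <<'E'
from h import *
print(rel(stand2tcp(*tip(1.3)),face(A)))
E
```

```text
(np.float64(1.27), np.int64(1286), 1416) (np.int64(358), (np.float64(0.0023078400298706296), np.float64(-0.0168049157534921), np.float64(0.040793640047036915)))
(np.float64(1.25), np.int64(3143), 4288) (np.int64(45), (np.float64(-0.0317787165615515), np.float64(-0.08675635373259545), np.float64(0.039192755196462946)))
21.1 [0.54175548 0.13450723 0.29020122] [ 0.20964528 -1.30389906  5.21320138]
[-0.     0.001  0.003  0.    -0.    -0.   ]
```

Request:
{"name": "apply_moves", "arguments": {
  "rows": [0,-0.005,-0.006,0,0,0,0,-0.011,-0.011,0,0,0,0,-0.016,-0.016,0,0,0,0,-0.022,-0.021,0,0,0,0,-0.028,-0.026,0,0,0,0,-0.035,-0.03,0,0,0,0,-0.041,-0.034,0,0,0,0,-0.048,-0.038,0,0,0,0,-0.055,-0.041,0,0,0,0,-0.062,-0.044,0,0,0,0,-0.069,-0.046,0,0,0,0,-0.076,-0.048,0,0,0,0,-0.083,-0.05,0,0,0,0,-0.09,-0.052,0,0,0,0,-0.097,-0.053,0,0,0,0,-0.105,-0.053,0,0,0,0,-0.112,-0.053,0,0,0,0,-0.119,-0.053,0,0,0,0,-0.126,-0.053,0,0,0,0,-0.133,-0.052,0,0,0]
}}

```text
t: 23.1
tool_pos: [0.5355, 0.2136, 0.3202]
tool_rot: [3.138, 0.122, -0.0]
contact_force: [-0.5, 0.4, 0.4]
opening: 0.0001
grip_force: 0.5
```

Request:
{"name": "apply_moves", "arguments": {
  "rows": [0,-0.007,0.001,0,0,0,0,-0.014,0.003,0,0,0,0,-0.02,0.005,0,0,0,0,-0.027,0.007,0,0,0,0,-0.034,0.01,0,0,0,0,-0.04,0.012,0,0,0,0,-0.046,0.012,0,0,0,0,-0.055,0.012,0,0,0,0,-0.07,0.012,0,0,0,0,-0.085,0.012,0,0,0,0,-0.095,0.012,0,0,0,0,-0.095,-0.03,0,0,0,0,-0.095,-0.08,0,0,0,0,-0.095,-0.15,0,0,0,0,-0.095,-0.2,0,0,0,0,-0.095,-0.2,0,0,0]
}}

```text
t: 24.7
tool_pos: [0.532, 0.2711, 0.4473]
tool_rot: [-3.137, -0.122, -0.016]
contact_force: [0.3, -0.6, 1.4]
opening: 0.0
grip_force: 0.0
```

```bash
python3 look.py
python3 - <<'E'
from h import *
im,W=cloud("top"); (x,y,a),e,n=tray(W,(.55,.032)); print(x,y,np.degrees(a)); cv2.imwrite("pics/t6.png",im[150:350,120:460])
E
```

```text
(np.float64(0.04), np.int64(554), 1222) (np.int64(388), (np.float64(0.002160260800516265), np.float64(-0.01356390169155931), np.float64(0.040094427350417114)))
(np.float64(0.0), np.int64(2957), 4058) (np.int64(54), (np.float64(-0.03701239298902262), np.float64(-0.08718880109492025), np.float64(0.03859148324376664)))
24.8 [0.53124819 0.27072845 0.44122495] [-0.19639696 -0.10654162  0.14095874]
0.5510694344127107 0.03094529171185778 4.868077540211497
```

View pics/t6.png

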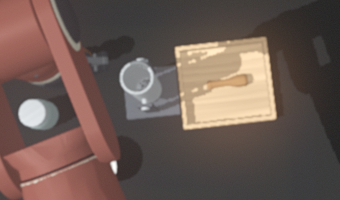

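The pot is upright at (140,78) and empty, and the pestle lies in the tray at (230,82). The tray is still against the foot.

```bash
python3 -c "
from h import *
print(ctrl.finish_job())"
```

```text
the job is handed in; nothing more can be done
None
```

The pestle is lying in the tray, the pot is back upright and the arm is clear of everything; I handed the job in at about 25 s, and no verdict was returned.

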